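# Bolt the blood vial into its transport carrier

### The job

The blood vial has to be secured for transport. Two identical white carriers stand on the table; on the one that holds the blood vial (the longer one, not the short cryovial), lift the sliding bolt by its knob out of its seat, carry it over the raised detent bump and across the vial, and let it drop fully down into its locked seat behind the bump. Leave the vial lying in its trough and the other carrier's bolt as it is, and let go.

Things in the scene. Friction and masses are not known exactly. Their poses are not given: they have to be found in the camera images.
- vial_carrier: White carrier with the blood vial, fixed; 90 (x) x 140 (y) mm, deck 26 mm high, posts 40 mm. Origin: centre of underside; y along the bolt's travel, z up. Vial trough along x at y = 30 mm. Detent bumps at y = -38 to -18 mm, 10 mm above the seats. Knob at y = -54 to -46 mm: open seat (start); bolt passes the bumps only if lifted over 10 mm; y = -12 to 4 mm (end stop): drops into the locked seat.
- vial_knob (a point): Centre of the upright round dark steel knob (22 mm diameter, 28 mm tall) of that carrier's bolt, 64 mm above the table when down. The bolt, a flat steel bar with a cross lug under the knob, moves only along the carrier's y and up (40 mm at most), cannot turn, takes 1.5 to 3.5 N to lift and sinks back by itself when let go.
- vial_center (a point): Centre of the lying blood vial (dark red tube, purple cap, 75 mm long, 15 mm thick), loose in the trough, centre about 16 mm above the table. The bar's underside, 28 mm above the table when down, passes over it.
- other_knob (a point): Centre of the same knob on the identical second carrier, which holds a 48 mm cryovial: to be left as it is.

How it is judged:
On the way:
1. the bolt of the vial's carrier is lifted out of its open seat (z of vial_knob in the frame of vial_carrier above 0.072 m and y of vial_knob in the frame of vial_carrier below -0.02 m), for 0.05 s.
At the end, for the whole second after the job is handed in: The vial carrier's bolt has passed the bump and is down in its locked seat (knob beyond y = -14 mm in the carrier's frame and within 3 mm of its lowered height), the vial lies within 15 mm of where it was, the other bolt's knob is within 10 mm of where it was, and everything is released (y of vial_knob in the frame of vial_carrier above -0.014 m and z of vial_knob in the frame of vial_carrier below 0.067 m and distance of other_knob from where it was at the start of the episode below 0.01 m and distance of vial_center from where it was at the start of the episode below 0.015 m); the robot touches nothing.
It fails at once if the other carrier's bolt is lifted or slid by more than 10 mm (distance of other_knob from where it was at the start of the episode above 0.01 m).
It also fails if it takes over 32 s, if anything falls off the work surface, if the arm or the gripper's body presses on something with over 40 N, if the wrist force passes 120 N, or if a joint passes its speed limit or range.

### The arm

A 6-joint arm with a two-finger parallel gripper is mounted at the origin on a cart in front of the work surface, level with it; the furniture and walls round the work are solid. World frame = base frame: x ahead of the robot, y to its left, z up, the work surface at z = 0. Lengths are in m, angles in rad, forces in N, time in s.
With the tool pointing down it reaches from about 0.35 to 0.85 m from the base axis. Payload 8.1 kg.
Tool frame: the origin (TCP) lies midway between the tips of the shut fingers; the grasp point (between the pads) lies 19 mm behind it; x points along the fingers, y is the direction in which the jaws open and shut, and the axes are right-handed (so a half turn about x gives the same grasp; the last joint's range is limited). The gripper opens to 85 mm and grips with 20 to 120 N. Pads are 22 mm wide; open, the fingers measure 114 mm over their backs; the gripper's body (76 mm by 85 mm) begins 54 mm behind the grasp point. The pads swing forward as they close: fully open they stand 13 mm farther back than shut.
Start: joints at [1.092, 0.13, 1.488, -0, 1.523, -0.085], TCP at [0.23, 0.554, 0.2] pointing down, gripper open.
Joint ranges: [-2.96, 2.96], [-0.89, 2.26], [0.02, 2.5], [-1.34, 4.48], [0, 2.73], [-2.66, 2.66]. Speed limits (rad/s): [2.39, 2.39, 2.79, 3.14, 3.14, 3.14].

### API

Orientations are given as a unit quaternion [w, x, y, z].
In Python, from cell import bot gives the robot as it stands.
- The arm moves only by the tool apply_moves, never from a script. Its argument "deltas" is a list of rows, each a list of 3 entries, a list of its own where there are three numbers: the opening, from 0 (shut) to 1 (fully open), then the shift along the tool's x, y, z in cm, then the turn, a rotation vector about the tool's x, y, z in rad. In form: [[fingers, [tx, ty, tz], [wx, wy, wz]], ...]. A call has 1 to 5 rows; each row is the pose to reach, as a shift and turn from the pose commanded when the call began, along the tool's axes at that moment; what a row does not reach only later rows make up. A row lasts 1/10 s, in which the tool goes at most 50 mm and 8.59 degrees, less where a joint would pass 70% of its speed; a pose out of reach is approached as far as the arm can. A call with a gripper value outside its range is refused whole. The fingers move at their own pace and stop on an object; "force" is the grip in N (left out, the last holds). Time passes only in rows, so rows that repeat a pose let the fingers close. It gives the time, the measured TCP pose, the force and the opening at its end, in the units of the state.
- bot.get_obs(): the state, without advancing time (a new reading comes with each control period).
- bot.grab_frame(name): name is "scene" or "top" or "wrist"; returns a dict with "frame" (384x512x3 uint8, blue, green, red), "fx", "fy", "cx", "cy" (pixels), "dist_coeffs" ([k1, k2, p1, p2, k3] as OpenCV has them; the pictures are not rectified), "eye" and "orientation" of the camera in the world; the wrist camera has in their place "mount" (4x4, takes a point from camera to tool coordinates, whose origin is the TCP and whose axes are the tool frame's). Camera axes: x right, y down, z forward; pixel columns grow to the right and rows downward; lengths in m; the calibration is good to about 2 mm. A picture is of the moment at which its call begins: read the wrist's pose just before it. There is no depth.
- bot.sign_off(): hands the job in, once; it reports no verdict.
Trained networks look in the newest picture that a camera, given by its name, has taken for a name from the list of things; names that differ only in an ending like _2 or _b are one class to them, and where a whole thing is asked for, a point or a joint stands for the part that bears it (a point fixed in the world has none). Each returns a list of dicts, best first, with "p" (0 to 1); they miss things now and then, are a little off and sometimes report something else, mostly with a low value. They report only what shows in the picture. A call takes as long as a camera call.
- bot.look_for(target, camera): "centre" ([column, row] in pixels, amid what is visible of it).
The state is a dict: "time_s": time; "q": joint angles; "dq": joint speeds; "joint_torque": joint torques, N m; "tool_pos": TCP position; "ee_rot": TCP orientation; "contact_force": force on the tool from outside, world axes, zero at the start; "torque": the same for the moment, N m; "opening": opening from 0.0 (shut) to 1.0 (fully open).
Only numpy, scipy, OpenCV 4.12 (cv2) and the standard library are available. Lean on these libraries where they do the work, as an engineer would, in place of code of your own. Each camera call takes 0.05 s, during which the arm holds its last target. There are 200 camera calls.

## Working session

There is one attempt and no reset: what is moved stays moved. The work goes in short steps, Python scripts to look and compute and a tool call to move; the robot and the scene stay as the last step left them, time stands still between calls to the robot, and variables do not carry over. Pictures are saved under pics/ and viewed, about 8 in all and at most 12, crops included, and the job is handed in when it is done.

Besides the shell and the picture viewer there is one more tool, called after "Call:" by a JSON object that holds its "api" and its "payload". apply_moves: Moves the arm, as the interface text tells. Its arguments: {"type":"object","properties":{"deltas":{"type":"array","items":{"type":"array"}},"force":{"type":"number"}},"required":["deltas"]}

```bash
mkdir -p pics; cat > h.py <<'E'
import numpy as np, cv2
from scipy.spatial.transform import Rotation as R
from cell import bot
def rot(q): q=np.array(q); return R.from_quat(q[[1,2,3,0]]) if q.size==4 else R.from_matrix(q)
def cam(f,o):
    if 'mount' in f:
        M=np.array(f['mount']); r=rot(o['ee_rot']).as_matrix()
        return r@M[:3,:3], r@M[:3,3]+o['tool_pos']
    return rot(f['orientation']).as_matrix(), np.array(f['eye'])
def K(f): return np.array([[f['fx'],0,f['cx']],[0,f['fy'],f['cy']],[0,0,1.]]),np.array(f['dist_coeffs'],float)
def unproj(f,o,px,z):
    A,e=cam(f,o); k,d=K(f)
    u=cv2.undistortPoints(np.array([[px]],float),k,d)[0,0]
    v=A@np.r_[u,1]; return e+v*(z-e[2])/v[2]
def proj(f,o,P):
    A,e=cam(f,o); k,d=K(f)
    p=(np.atleast_2d(P)-e)@A
    return cv2.projectPoints(p,np.zeros(3),np.zeros(3),k,d)[0][:,0]
E
python3 - <<'E'
from h import *
np.set_printoptions(precision=4,suppress=True)
o=bot.get_obs();print(o)
ims=[]
for c in ['top','scene']:
    f=bot.grab_frame(c);cv2.imwrite(f'pics/{c}1.png',f['frame'])
    print(c,f['eye'])
    for t,z in [('vial_knob',.064),('other_knob',.064),('vial_center',.016),('vial_carrier',.026)]:
        for r in bot.look_for(t,c): print(t,r['p'],r['centre'],unproj(f,o,r['centre'],z))
E
```

```text
{'time_s': 0.0, 'q': array([ 1.0916,  0.1312,  1.4893,  0.    ,  1.523 , -0.0854]), 'dq': array([ 0.0017,  0.0015, -0.0003, -0.0009, -0.0009, -0.0001]), 'joint_torque': array([  0.0039, -56.9335, -50.0598,   0.0002,   0.0134,  -0.    ]), 'tool_pos': array([0.2299, 0.5535, 0.1986]), 'ee_rot': array([ 0.6933,  0.1377,  0.6936, -0.139 ]), 'contact_force': array([0.3211, 0.1133, 0.4645]), 'torque': array([-0.1061,  0.0273,  0.0051]), 'opening': 1.004535121629796}
top [ 0.375  -0.0191  1.0077]
vial_knob 0.55 [194.5, 191.9] [0.5024 0.1323 0.064 ]
other_knob 0.73 [357.3, 174.0] [ 0.5387 -0.1859  0.064 ]
vial_center 0.81 [167.4, 200.9] [0.49   0.1951 0.016 ]
vial_center 0.69 [195.8, 191.0] [0.5107 0.1373 0.016 ]
vial_carrier 0.91 [184.3, 197.2] [0.4965 0.1588 0.026 ]
scene [-0.0118 -0.6687  0.4878]
vial_knob 0.84 [216.5, 192.2] [0.4838 0.0852 0.064 ]
other_knob 0.56 [326.9, 246.7] [ 0.5173 -0.2102  0.064 ]
vial_carrier 0.75 [203.7, 197.9] [0.4876 0.1441 0.026 ]
```

View pics/top1.png

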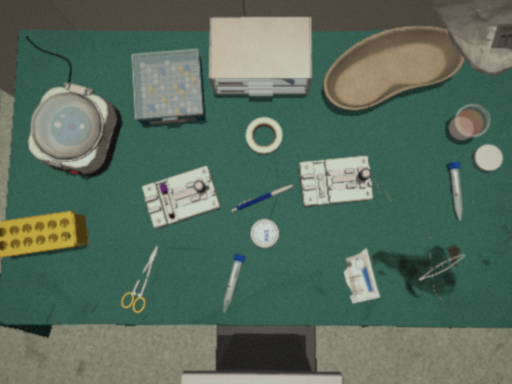

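View pics/scene1.png

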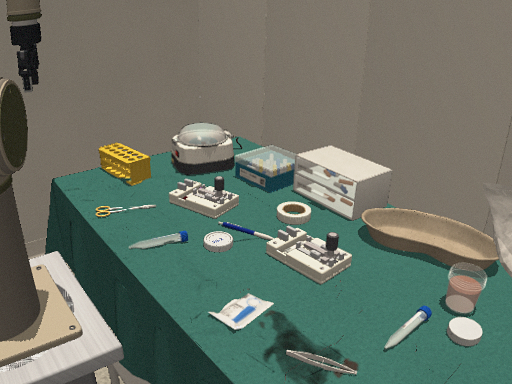

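The left carrier holds the blood vial: purple cap at about (163,188), knob at about (200,186). The other knob is at (364,173) in the top view. Next I work out the approach pose.

```bash
cat > mv.py <<'E'
from h import *
np.set_printoptions(precision=4,suppress=True)
def plan(P,yaw):  # tool x down, tool y along (cos yaw, sin yaw) mod pi
    o=bot.get_obs(); r=rot(o['ee_rot'])
    best=None
    for s in (1,-1):
        y=s*np.array([np.cos(yaw),np.sin(yaw),0]); x=np.array([0,0,-1.])
        g=R.from_matrix(np.c_[x,y,np.cross(x,y)])
        v=(r.inv()*g).as_rotvec()
        if best is None or np.linalg.norm(v)<np.linalg.norm(best): best=v
    print('TCP',o['tool_pos'],'shift cm',r.inv().apply(np.array(P)-o['tool_pos'])*100,'turn',best,'t',o['time_s'])
    print('tool axes\n',r.as_matrix())
E
python3 - <<'E'
from mv import *
o=bot.get_obs(); f=bot.grab_frame('top')
k=unproj(f,o,(200,185.5),.078)
c=[unproj(f,o,p,.026) for p in [(144,187),(207,168),(218,207),(155,226)]]
d=(c[0]+c[3]-c[1]-c[2]);d/=np.linalg.norm(d);cc=sum(c)/4
print(k,cc,d,(k-cc)@d); yaw=np.arctan2(d[1],d[0]); print(yaw)
plan([k[0],k[1],.2],yaw)
E
```

```text
[0.513  0.1197 0.078 ] [0.4972 0.1654 0.026 ] [-0.2959  0.9552  0.    ] -0.04835048684495459
1.8711711370425421
TCP [0.2302 0.5541 0.1997] shift cm [ -0.0302 -29.2656  42.7799] turn [-0.6941 -0.      0.    ] t 0.55
tool axes
 [[-0.      0.3837  0.9235]
 [-0.      0.9235 -0.3837]
 [-1.     -0.      0.    ]]
```

Call:
{"api": "apply_moves", "payload": {"deltas": [[1,[0,-29.3,42.8],[-0.694,0,0]],[1,[0,-29.3,42.8],[-0.694,0,0]],[1,[0,-29.3,42.8],[-0.694,0,0]],[1,[0,-29.3,42.8],[-0.694,0,0]],[1,[0,-29.3,42.8],[-0.694,0,0]]]}}

```text
time_s: 1.05
tool_pos: [0.3597, 0.3555, 0.2]
ee_rot: [0.699, -0.106, 0.699, 0.106]
contact_force: [0.8, -0.1, 0.5]
opening: 1.003
```

```bash
python3 -c "
from mv import *
plan([.513,.1197,.2],1.871)"
```

```text
TCP [0.3597 0.3555 0.2   ] shift cm [ -0.0015 -27.0637   7.6403] turn [ 0.001   0.0007 -0.0003] t 1.05
tool axes
 [[ 0.0005 -0.2967  0.955 ]
 [ 0.0005  0.955   0.2967]
 [-1.      0.0003  0.0007]]
```

Call:
{"api": "apply_moves", "payload": {"deltas": [[1,[0,-27,7.6],[0,0,0]],[1,[0,-27,7.6],[0,0,0]],[1,[0,-27,7.6],[0,0,0]],[1,[0,-27,7.6],[0,0,0]],[1,[0,-27,7.6],[0,0,0]]]}}

```text
time_s: 1.55
tool_pos: [0.4948, 0.1444, 0.2002]
ee_rot: [0.7, -0.104, 0.699, 0.104]
contact_force: [0.9, 1.2, 0.1]
opening: 0.999
```

Call:
{"api": "apply_moves", "payload": {"deltas": [[1,[0,-3,0.8],[0,0,0]],[1,[0,-3,0.8],[0,0,0]],[1,[0,-3,0.8],[0,0,0]]]}}

```text
time_s: 1.85
tool_pos: [0.5104, 0.1194, 0.1997]
ee_rot: [0.699, -0.103, 0.7, 0.103]
contact_force: [-0.1, 0.9, 0.2]
opening: 1.002
```

```bash
python3 -c "
from mv import *
plan([.513,.1197,.2],1.871)
o=bot.get_obs(); f=bot.grab_frame('wrist');im=f['frame'].copy()
for t,z in [('vial_knob',.064),('vial_center',.016),('vial_carrier',.026)]:
    for r in bot.look_for(t,'wrist'): print(t,r['p'],r['centre'],unproj(f,o,r['centre'],z))
p=proj(f,o,[[.513,.1197,.078],[.513,.1197,.064]]);print(p)
cv2.drawMarker(im,tuple(int(v) for v in p[0]),(0,255,0),0,12)
cv2.imwrite('pics/w1.png',im)"
```

```text
TCP [0.5104 0.1194 0.1997] shift cm [-0.0271 -0.0464  0.2595] turn [-0.0072 -0.0003 -0.0004] t 1.85
tool axes
 [[-0.0004 -0.2889  0.9574]
 [ 0.0003  0.9574  0.2889]
 [-1.      0.0004 -0.0003]]
vial_knob 0.68 [268.3, 169.6] [0.5044 0.1281 0.064 ]
vial_center 0.72 [330.1, 165.6] [0.4911 0.1939 0.016 ]
vial_carrier 0.72 [296.7, 162.1] [0.4962 0.1572 0.026 ]
[[256.7864 179.5186]
 [256.8176 175.7989]]
```

View pics/w1.png

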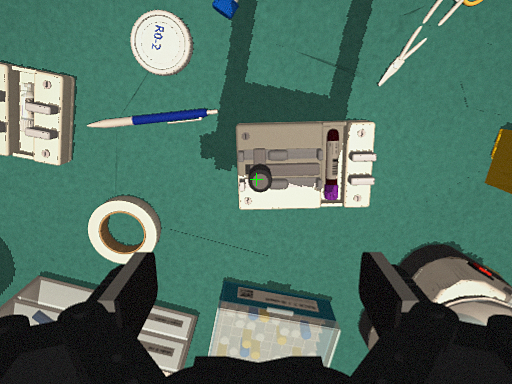

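The wrist view shows the vial carrier nearly square to the jaws. The knob is at about (261,178), and the vial runs from (333,130) to its purple cap at (331,192).

```bash
python3 -c "
from mv import *
o=bot.get_obs(); f=bot.grab_frame('wrist')
cv2.imwrite('pics/w2.png',cv2.resize(f['frame'][110:220,225:385],None,fx=5,fy=5,interpolation=cv2.INTER_CUBIC))
k=unproj(f,o,(261,178),.07);print(k)
plan([k[0],k[1],.049],1.871)
"
```

```text
[0.512  0.1252 0.07  ]
TCP [0.5098 0.121  0.1999] shift cm [15.0881  0.3319  0.3232] turn [-0.0033  0.0001 -0.0001] t 2.1
tool axes
 [[ 0.0001 -0.2925  0.9563]
 [ 0.0002  0.9563  0.2925]
 [-1.      0.0001  0.0001]]
```

View pics/w2.png

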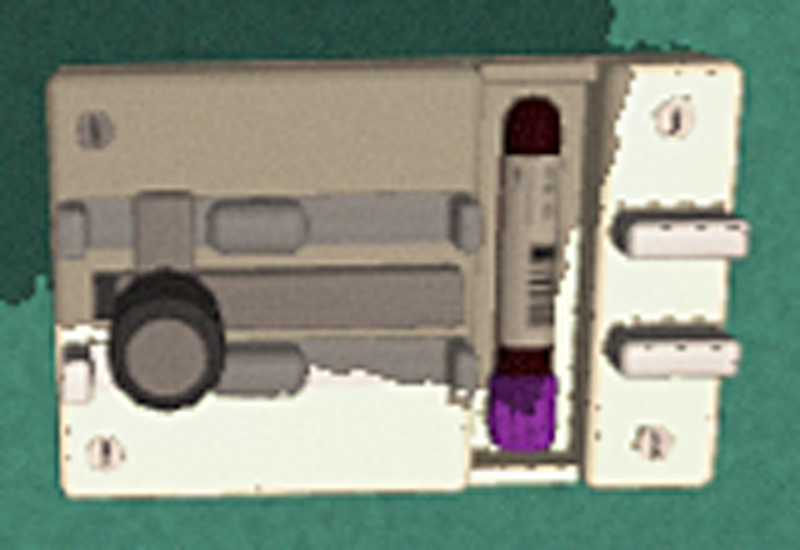

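Zooming in, the knob's top face is at about (258,181) in the full picture and the carrier is square to the tool. I'm descending with a small correction.

Call:
{"api": "apply_moves", "payload": {"deltas": [[1,[3,0,0.4],[0,0,0]],[1,[6,0,0.4],[0,0,0]],[1,[8,0,0.4],[0,0,0]],[1,[8,0,0.4],[0,0,0]],[1,[8,0,0.4],[0,0,0]]]}}

```text
time_s: 2.6
tool_pos: [0.5139, 0.1217, 0.1202]
ee_rot: [0.699, -0.104, 0.699, 0.104]
contact_force: [1.0, 0.0, 0.3]
opening: 0.997
```

```bash
python3 -c "
from mv import *
o=bot.get_obs(); f=bot.grab_frame('wrist')
plan([.514,.1215,.049],1.871)
im=f['frame'].copy()
p=proj(f,o,[[.514,.1215,.078]]);print(p,bot.look_for('vial_knob','wrist'))
cv2.drawMarker(im,tuple(int(v) for v in p[0]),(0,255,0),0,12)
cv2.imwrite('pics/w3.png',im)
"
```

```text
TCP [0.5147 0.1216 0.1212] shift cm [ 7.2233  0.0111 -0.0857] turn [-0.0044  0.0016  0.0002] t 2.65
tool axes
 [[ 0.0016 -0.2915  0.9566]
 [ 0.0002  0.9566  0.2915]
 [-1.     -0.0002  0.0016]]
[[256.9652 205.3579]] [{'centre': [268.5, 187.2], 'p': 0.67}]
```

View pics/w3.png

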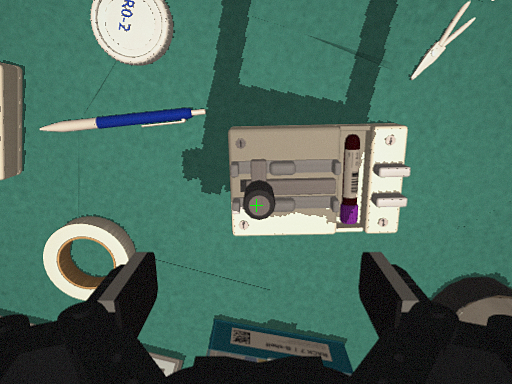

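The projected knob point (257,205) lies on the knob's top face at about (258,204). I'll go down and close.

Call:
{"api": "apply_moves", "payload": {"deltas": [[1,[3,0.1,0],[0,0,0]],[1,[5.5,0.1,0],[0,0,0]],[1,[7.1,0.1,0],[0,0,0]],[1,[7.1,0.1,0],[0,0,0]],[1,[7.1,0.1,0],[0,0,0]]]}}

```text
time_s: 3.2
tool_pos: [0.5148, 0.1222, 0.0503]
ee_rot: [0.7, -0.104, 0.699, 0.104]
contact_force: [-0.3, 0.8, 0.5]
opening: 0.999
```

Call:
{"api": "apply_moves", "payload": {"deltas": [[0,[0,0,0],[0,0,0]],[0,[0,0,0],[0,0,0]],[0,[0,0,0],[0,0,0]],[0,[0,0,0],[0,0,0]],[0,[0,0,0],[0,0,0]]], "force": 35}}

```text
time_s: 3.7
tool_pos: [0.5139, 0.122, 0.049]
ee_rot: [0.7, -0.104, 0.699, 0.104]
contact_force: [0.2, -0.3, 0.1]
opening: 0.145
```

Call:
{"api": "apply_moves", "payload": {"deltas": [[0,[0,0,0],[0,0,0]],[0,[0,0,0],[0,0,0]],[0,[0,0,0],[0,0,0]],[0,[0,0,0],[0,0,0]],[0,[0,0,0],[0,0,0]]]}}

```text
time_s: 4.2
tool_pos: [0.5138, 0.122, 0.0488]
ee_rot: [0.699, -0.104, 0.699, 0.104]
contact_force: [0.0, -0.1, 0.7]
opening: -0.001
```

The fingers shut fully, so they missed the knob. Taking a look.

```bash
python3 -c "
from mv import *
o=bot.get_obs(); f=bot.grab_frame('wrist');g=bot.grab_frame('scene')
for c in ['wrist','scene']:
  for r in bot.look_for('vial_knob',c): print(c,r)
P=[o['tool_pos'],o['tool_pos']+[0,0,.019],[.514,.1215,.078]]
print(proj(f,o,P),proj(g,o,P))
a=cv2.resize(f['frame'],(533,400)); b=cv2.resize(g['frame'][130:280,130:330],(533,400),interpolation=cv2.INTER_CUBIC)
cv2.imwrite('pics/w4.png',cv2.resize(np.hstack([a,b]),(800,300)))
"
```

```text
wrist {'centre': [279.5, 216.1], 'p': 0.86}
scene {'centre': [216.7, 193.3], 'p': 0.51}
[[257.1798 229.8734]
 [257.1267 244.8326]
 [255.9571 254.3433]] [[218.6171 189.3694]
 [218.5419 181.6357]
 [218.6899 177.4765]]
```

View pics/w4.png

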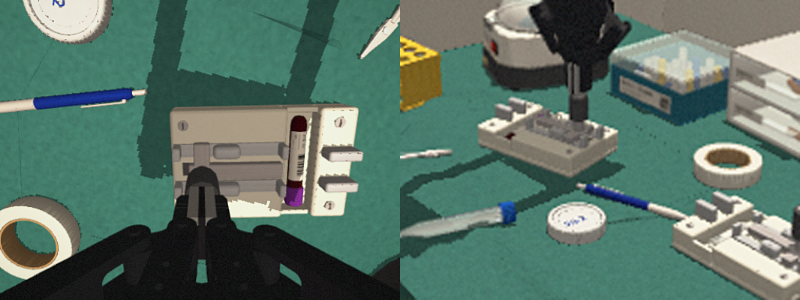

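```bash
python3 -c "
from mv import *
o=bot.get_obs(); f=bot.grab_frame('wrist');g=bot.grab_frame('scene')
print(np.array(f['mount']))
a=cv2.resize(f['frame'][180:300,210:310],(500,600),interpolation=cv2.INTER_CUBIC); b=cv2.resize(g['frame'][150:220,195:230],(300,600),interpolation=cv2.INTER_CUBIC)
cv2.imwrite('pics/w5.png',np.clip(np.hstack([a,b])*1.8,0,255).astype(np.uint8))
"
```

```text
[[-0.0003 -0.285   0.9585 -0.1735]
 [ 1.      0.0004  0.0005  0.0002]
 [-0.0005  0.9585  0.285  -0.072 ]
 [ 0.      0.      0.      1.    ]]
```

View pics/w5.png

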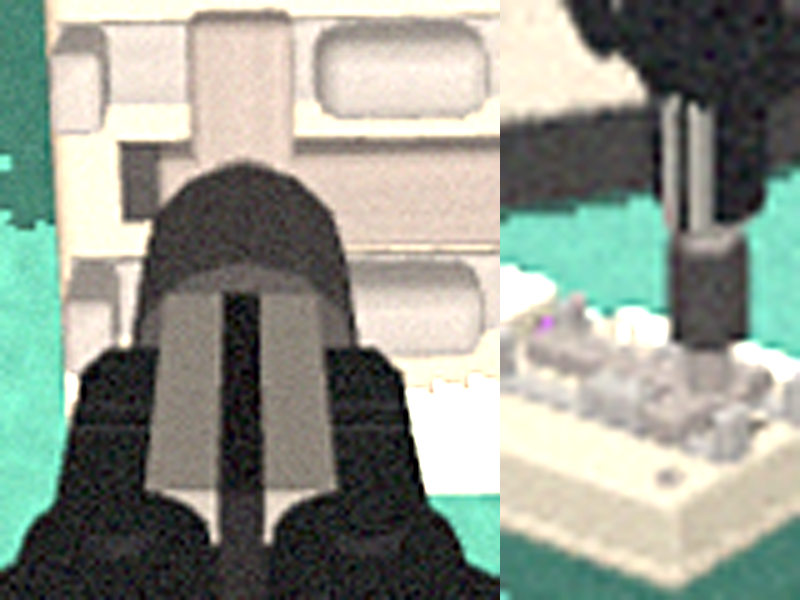

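```bash
python3 -c "
from mv import *
o=bot.get_obs(); f=bot.grab_frame('wrist')
r=rot(o['ee_rot'])
for y in (.0425,.057):
  for x in (-.05,-.043,-.03,-.02,-.013,0): print(y,x,proj(f,o,[o['tool_pos']+r.apply([x,s,z]) for s,z in((-y,-.011),(y,-.011),(y,.011))]).round(0).tolist())
for x in (-.05,-.04,-.03,-.02,0): print(x,proj(f,o,[o['tool_pos']+r.apply([x,y,-.011]) for y in (-.012,0,.012)]).round(0).tolist())
"
```

```text
0.0425 -0.05 [[149.0, 253.0], [365.0, 253.0], [360.0, 301.0]]
0.0425 -0.043 [[154.0, 245.0], [360.0, 245.0], [355.0, 292.0]]
0.0425 -0.03 [[163.0, 233.0], [352.0, 233.0], [348.0, 276.0]]
0.0425 -0.02 [[168.0, 225.0], [346.0, 225.0], [343.0, 266.0]]
0.0425 -0.013 [[172.0, 219.0], [343.0, 219.0], [340.0, 259.0]]
0.0425 0 [[177.0, 211.0], [337.0, 211.0], [334.0, 248.0]]
0.057 -0.05 [[112.0, 253.0], [402.0, 253.0], [395.0, 301.0]]
0.057 -0.043 [[119.0, 245.0], [395.0, 245.0], [389.0, 292.0]]
0.057 -0.03 [[130.0, 233.0], [384.0, 233.0], [379.0, 276.0]]
0.057 -0.02 [[138.0, 225.0], [376.0, 225.0], [372.0, 266.0]]
0.057 -0.013 [[142.0, 219.0], [372.0, 219.0], [368.0, 259.0]]
0.057 0 [[150.0, 211.0], [364.0, 211.0], [361.0, 248.0]]
-0.05 [[227.0, 253.0], [257.0, 253.0], [287.0, 253.0]]
-0.04 [[229.0, 242.0], [257.0, 242.0], [285.0, 242.0]]
-0.03 [[230.0, 233.0], [257.0, 233.0], [284.0, 233.0]]
-0.02 [[232.0, 225.0], [257.0, 225.0], [282.0, 225.0]]
0 [[235.0, 211.0], [257.0, 211.0], [280.0, 211.0]]
```

Open and shut, the fingertips sit about 35 mm further back than the stated TCP would put them. Shut, the tips are at image row 238, where TCP tips should show at row 211, and the scene camera shows them just above the knob top. I'll trust the pictures: open, go about 3 cm lower while watching the force, and close again.

Call:
{"api": "apply_moves", "payload": {"deltas": [[1,[-1,0,0],[0,0,0]],[1,[-1,0,0],[0,0,0]],[1,[-1,0,0],[0,0,0]],[1,[-1,0,0],[0,0,0]],[1,[-1,0,0],[0,0,0]]]}}

```text
time_s: 5.05
tool_pos: [0.5137, 0.122, 0.0586]
ee_rot: [0.699, -0.104, 0.7, 0.104]
contact_force: [-0.5, -0.1, 0.4]
opening: 0.847
```

Call:
{"api": "apply_moves", "payload": {"deltas": [[1,[0,0,0],[0,0,0]],[1,[1,0,0],[0,0,0]],[1,[2,0,0],[0,0,0]],[1,[2.5,0,0],[0,0,0]],[1,[2.5,0,0],[0,0,0]]]}}

```text
time_s: 5.55
tool_pos: [0.5124, 0.1218, 0.032]
ee_rot: [0.698, -0.104, 0.7, 0.104]
contact_force: [-0.1, -0.1, 0.3]
opening: 1.004
```

Call:
{"api": "apply_moves", "payload": {"deltas": [[1,[0.5,0,0],[0,0,0]],[1,[1,0,0],[0,0,0]],[1,[1.5,0,0],[0,0,0]],[1,[1.5,0,0],[0,0,0]]]}}

```text
time_s: 5.95
tool_pos: [0.5131, 0.1219, 0.0179]
ee_rot: [0.699, -0.104, 0.7, 0.104]
contact_force: [-0.4, -0.9, -0.4]
opening: 1.0
```

```bash
python3 -c "
from mv import *
o=bot.get_obs(); f=bot.grab_frame('wrist');g=bot.grab_frame('scene')
print(o['tool_pos'],o['contact_force'])
a=cv2.resize(f['frame'][150:350,110:410],(600,400),interpolation=cv2.INTER_CUBIC); b=cv2.resize(g['frame'][150:220,185:255],(400,400),interpolation=cv2.INTER_CUBIC)
cv2.imwrite('pics/w6.png',cv2.resize(np.clip(np.hstack([a,b])*1.8,0,255).astype(np.uint8),(800,320)))
"
```

```text
[0.5131 0.1219 0.0179] [-0.3893 -0.8769 -0.4383]
```

View pics/w6.png

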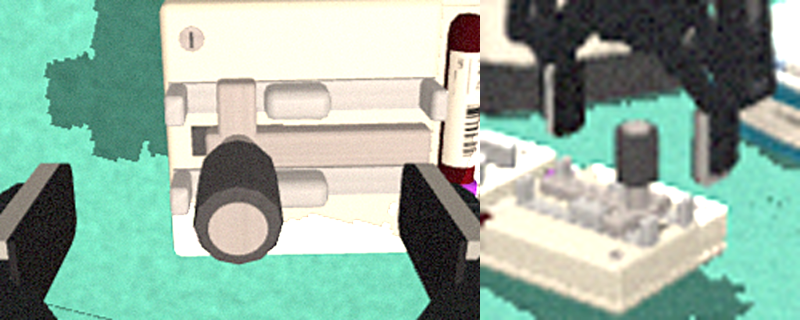

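The open fingers now straddle the knob at its upper half, with no contact. Closing.

Call:
{"api": "apply_moves", "payload": {"deltas": [[0,[0.3,0,0],[0,0,0]],[0,[0.3,0,0],[0,0,0]],[0,[0.3,0,0],[0,0,0]],[0,[0.3,0,0],[0,0,0]],[0,[0.3,0,0],[0,0,0]]], "force": 35}}

```text
time_s: 6.55
tool_pos: [0.514, 0.122, 0.0161]
ee_rot: [0.7, -0.104, 0.699, 0.104]
contact_force: [-1.1, 0.4, 0.9]
opening: 0.244
```

Call:
{"api": "apply_moves", "payload": {"deltas": [[0,[0,0,0],[0,0,0]],[0,[0,0,0],[0,0,0]],[0,[0,0,0],[0,0,0]],[0,[0,0,0],[0,0,0]]]}}

```text
time_s: 6.95
tool_pos: [0.514, 0.122, 0.016]
ee_rot: [0.7, -0.104, 0.699, 0.104]
contact_force: [-0.4, -0.8, 2.6]
opening: 0.245
```

Gripped at an opening of about 22 mm. Lifting 20 mm.

Call:
{"api": "apply_moves", "payload": {"deltas": [[0,[-0.7,0,0],[0,0,0]],[0,[-1.4,0,0],[0,0,0]],[0,[-2,0,0],[0,0,0]],[0,[-2,0,0],[0,0,0]],[0,[-2,0,0],[0,0,0]]]}}

```text
time_s: 7.45
tool_pos: [0.5138, 0.122, 0.0358]
ee_rot: [0.699, -0.104, 0.699, 0.104]
contact_force: [1.8, -0.4, -1.2]
opening: 0.246
```

```bash
python3 -c "
from mv import *
o=bot.get_obs(); g=bot.grab_frame('scene')
print(o['tool_pos'],o['contact_force'],o['opening'])
plan(o['tool_pos'],1.871)
cv2.imwrite('pics/s7.png',np.clip(cv2.resize(g['frame'][150:220,185:255],(400,400),interpolation=cv2.INTER_CUBIC)*1.8,0,255).astype(np.uint8))
"
```

```text
[0.5138 0.122  0.0358] [ 1.7938 -0.3898 -1.1983] 0.24600524260323775
TCP [0.5138 0.122  0.0357] shift cm [-0.017  -0.0019 -0.0004] turn [-0.0052  0.      0.    ] t 7.5
tool axes
 [[ 0.     -0.2908  0.9568]
 [-0.      0.9568  0.2908]
 [-1.     -0.      0.    ]]
```

View pics/s7.png

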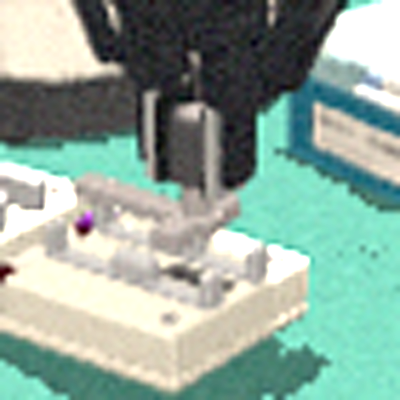

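The bolt is up: its bar and lug stand clear of the deck. Carrying it 46 mm along the carrier's y.

Call:
{"api": "apply_moves", "payload": {"deltas": [[0,[0,1,0],[0,0,0]],[0,[0,2,0],[0,0,0]],[0,[0,3,0],[0,0,0]],[0,[0,4,0],[0,0,0]],[0,[0,4.6,0],[0,0,0]]]}}

```text
time_s: 8.0
tool_pos: [0.4995, 0.1672, 0.0355]
ee_rot: [0.699, -0.104, 0.7, 0.104]
contact_force: [-1.7, -1.6, -1.6]
opening: 0.24
```

Call:
{"api": "apply_moves", "payload": {"deltas": [[0,[0,0,0],[0,0,0]],[0,[0,0,0],[0,0,0]],[0,[0.5,0,0],[0,0,0]],[0,[1,0,0],[0,0,0]],[0,[1,0,0],[0,0,0]]]}}

```text
time_s: 8.5
tool_pos: [0.5, 0.1656, 0.0247]
ee_rot: [0.699, -0.104, 0.7, 0.104]
contact_force: [-2.1, 0.4, -2.0]
opening: 0.245
```

Call:
{"api": "apply_moves", "payload": {"deltas": [[0,[0.4,0,0],[0,0,0]],[0,[0.8,0,0],[0,0,0]],[0,[0.9,0,0],[0,0,0]],[0,[0.9,0,0],[0,0,0]]]}}

```text
time_s: 8.9
tool_pos: [0.5002, 0.1658, 0.0165]
ee_rot: [0.699, -0.104, 0.7, 0.104]
contact_force: [-3.7, -0.9, -1.5]
opening: 0.244
```

Call:
{"api": "apply_moves", "payload": {"deltas": [[1,[0,0,0],[0,0,0]],[1,[0,0,0],[0,0,0]],[1,[0,0,0],[0,0,0]],[1,[0,0,0],[0,0,0]],[1,[0,0,0],[0,0,0]]]}}

```text
time_s: 9.4
tool_pos: [0.5009, 0.1662, 0.0171]
ee_rot: [0.7, -0.104, 0.699, 0.104]
contact_force: [0.2, 0.4, 0.7]
opening: 0.998
```

Call:
{"api": "apply_moves", "payload": {"deltas": [[1,[-2,0,0],[0,0,0]],[1,[-5,0,0],[0,0,0]],[1,[-9,0,0],[0,0,0]],[1,[-13,0,0],[0,0,0]],[1,[-13,0,0],[0,0,0]]]}}

```text
time_s: 9.9
tool_pos: [0.5047, 0.1671, 0.1541]
ee_rot: [0.703, -0.104, 0.695, 0.104]
contact_force: [1.3, 0.2, 0.3]
opening: 1.003
```

```bash
python3 -c "
from mv import *
o=bot.get_obs(); f=bot.grab_frame('wrist');g=bot.grab_frame('scene')
print(o['time_s'],o['tool_pos'],o['contact_force'],o['opening'])
k=np.array([.4999,.1657,.078]);print(proj(f,o,[k]),proj(g,o,[k]))
a=cv2.resize(f['frame'][110:260,190:390],(533,400),interpolation=cv2.INTER_CUBIC); b=cv2.resize(g['frame'][150:230,160:250],(450,400),interpolation=cv2.INTER_CUBIC)
cv2.imwrite('pics/w8.png',cv2.resize(np.clip(np.hstack([a,b])*1.5,0,255).astype(np.uint8),(800,326)))
"
```

```text
9.9 [0.5047 0.1671 0.1541] [1.2688 0.1646 0.2572] 1.0031791442573965
[[257.5434 183.4749]] [[202.7068 172.5564]]
```

View pics/w8.png

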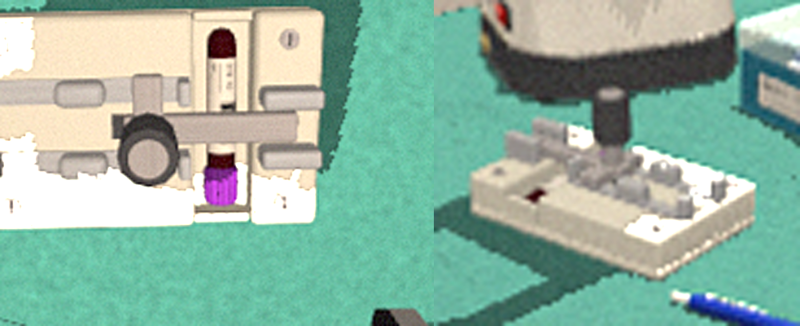

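The bar lies across the vial, with the lug down between the bump and the end stop. The knob top shows at about (259,183) in the wrist view and (204,174) in the scene view. For a fully lowered knob I predicted (257.5,183.5) and (203,172.6). Handing in.

```bash
python3 -c "
from cell import bot
print(bot.sign_off())"
```

```text
the job is handed in; nothing more can be done
None
```

I gripped the knob on the blood-vial carrier, lifted the bolt about 20 mm, carried it about 46 mm over the bump and across the vial, and lowered it into the locked seat. I then let go, backed off to about 0.15 m and handed in at about 10 s.

**Last checks:**
- **Bolt:** The final wrist and scene pictures show the bar across the vial and the lug between the bump and the end stop. The knob top is within about 2 px of where a fully lowered knob should appear.
- **Vial and other carrier:** The vial still lies in its trough. I never went near the other carrier, but I did not re-measure its knob.
- **Robot:** The gripper was open and the force readings were near zero.

**What disagreed:** The first close missed. In the pictures the fingertips sat about 35 mm further back than the stated TCP, so they shut just above the knob without touching it. I went about 3 cm lower by the pictures and the second grip held. The network's `vial_knob` detections were also 1 to 2 cm off, so I used the knob's top face as I read it in the pictures.

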